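Hang two hose collars on the bench hook, big one behind

ROBOT

A 7-joint arm with a two-finger parallel gripper is mounted at the origin on the work surface. World frame = base frame: x ahead of the robot, y to its left, z up, the work surface at z = 0. Lengths are in m, angles in rad, forces in N, time in s.
With the tool pointing down it reaches from about 0.4 to 0.85 m from the base axis. Payload 6.9 kg.
Tool frame: the origin (TCP) lies between the finger pads; the fingertips stand 17 mm ahead of it and the grasp point (between the pads) lies 2 mm behind it; z points along the fingers, y is the line along which they close (so a half turn about z gives the same grasp; the last joint's range is limited). The gripper opens to 85 mm and grips with 20 to 120 N. Pads are 22 mm wide; open, the fingers measure 114 mm over their backs; the gripper's body (76 mm by 85 mm) begins 54 mm behind the grasp point. The pads swing forward as they close: fully open they stand 13 mm farther back than shut.
Start: joints at [-1.089, 0.507, -0.238, 1.5, 0.126, 1.149, -0.155], TCP at [0.23, 0.581, 0.248] pointing down, gripper open.
Joint ranges: [-3.08, 3.08], [-0.24, 2.05], [-1.43, 1.35], [0, 2.5], [-1.52, 4.66], [0.17, 1.96], [-2.89, 2.89]. Speed limits (rad/s): [2.39, 2.39, 3.14, 3.14, 3.14, 3.14, 3.14].

INTERFACE

Orientations are given as a unit quaternion [w, x, y, z].
In Python, from station import ctrl gives the robot as it stands.
- The arm moves only by the tool apply_moves, never from a script. Its argument "moves" is a list that holds one entry, the list of rows, each a list of 5 numbers: the opening, from -1 (shut) to 1 (fully open), then the shift along the tool's x, y, z in units of 30 mm (1.0 is 30 mm), then the turn about the tool's z in units of 6 degrees (1.0 is 6 degrees). A call has 1 to 20 rows; each row shifts and turns the commanded pose from where the row before left it, along the tool's axes as they then stand; what a row does not reach is not made up. A row lasts 1/12 s, in which the tool goes at most 41.7 mm and 7.16 degrees, less where a joint would pass 70% of its speed; a pose out of reach is approached as far as the arm can. A call is refused whole if a number of a shift passes 1 or a number of a turn 1, either way. A call with a gripper value outside its range is refused whole. The fingers move at their own pace and stop on an object; "newtons" is the grip in N (left out, the last holds). Time passes only in rows, so rows that do not move let the fingers close. It gives the time, the measured TCP pose, the force, the opening and the grip force at its end, in the units of the state.
- ctrl.get_state(): the state, without advancing time (a new reading comes with each control period).
- ctrl.camera(name): name is "scene" or "top" or "wrist"; returns the picture (384x512x3 uint8, red, green, blue); there is no depth.
- ctrl.camera_model(name): a dict with "fx", "fy", "cx", "cy" (pixels), "distortion" ([k1, k2, p1, p2, k3] as OpenCV has them; the pictures are not rectified), "view" (4x4, takes a point from world to camera coordinates); the wrist camera has in their place "mount" (4x4, takes a point from camera to tool coordinates, whose origin is the TCP and whose axes are the flange's). Camera axes: x right, y down, z forward; pixel columns grow to the right and rows downward; lengths in m; the calibration is good to about 2 mm. A picture is of the moment at which its call begins: read the wrist's pose just before it. camera_model takes no time and is no camera call.
- ctrl.hand_in(): hands the job in; it is judged then, once.
The state is a dict: "time": time; "qpos": joint angles; "qvel": joint speeds; "effort": joint torques, N m; "ee_pos": TCP position; "ee_rot": TCP orientation; "wrist_force": force on the tool from outside, world axes, zero at the start; "moment": the same for the moment, N m; "grip_width": finger opening in m; "finger_force": force on a finger pad.
Only numpy, scipy, OpenCV 4.12 (cv2) and the standard library are available. Lean on these libraries where they do the work, as an engineer would, in place of code of your own. Each camera call takes 0.05 s, during which the arm holds its last target. There are 200 camera calls.

TASK

Hang the two coloured hose collars on the steel hook by their big round holes: first the large blue one, then the small orange one in front of it, nearer the hook's tip. Leave both hanging straight and still, and leave the grey collar standing where it is.

Things in the scene. Friction and masses are not known exactly. Their poses are not given: they have to be found in the camera images.
- hook: Fixed hook stand: green base plate (170 x 130 x 12), post, level round steel arm 14 thick from the post's top along +x, pointing roughly to world -y. Origin: on the bench under the post's axis; z up. Arm top 210 above the bench, level from x = 10 to 155; then the tip bends up, ending at x = 179, 230 high. Nothing else rises above the arm. All in mm.
- blue_collar: Large blue plastic collar, 0.22 kg: upright loose block, 28 thick (x), 112 wide (y), 132 tall (z); round through hole 80 wide along x, centred 56 above the underside; 36 solid above the hole. Front and back alike. Origin: centre of underside, at bench level; 114 above the bench when hung. Its x lies roughly along world y at the start. All in mm.
- orange_collar: Small orange plastic collar, 0.15 kg: upright loose block, 28 thick (x), 92 wide (y), 114 tall (z); round through hole 64 wide along x, centred 46 above the underside; 36 solid above the hole. Front and back alike. Origin: centre of underside, at bench level; 132 above the bench when hung. Its x lies roughly along world y at the start. All in mm.
- grey_collar: Grey collar of exactly the blue one's shape and size, standing loose on the bench near the others; not to be used. Origin: centre of its underside.

How it is judged:
By the outcome, as a careful person would: the job done as asked, in the order asked, and still so for the second after the job is handed in, with the robot touching nothing.
It also fails if it takes over 64 s, if anything falls off the work surface, if the arm or the gripper's body presses on something with over 40 N, if the wrist force passes 120 N, or if a joint passes its speed limit or range.

## Working session

There is one attempt and no reset: what is moved stays moved. The work goes in short steps, Python scripts to look and compute and a tool call to move; the robot and the scene stay as the last step left them, time stands still between calls to the robot, and variables do not carry over. Pictures are saved under pics/ and viewed, at most 10 in all, crops included, and the job is handed in when it is done.

Besides the shell and the picture viewer there is one more tool, called after "Request:" as name(argument=value, ...) on one line, values as JSON. apply_moves: Moves the arm, as the interface text tells. Its arguments: {"type":"object","properties":{"moves":{"type":"array","items":{"type":"array","items":{"type":"array","items":{"type":"number"}}}},"newtons":{"type":"number"}},"required":["moves"]}

```bash
mkdir -p pics; ls
python3 - <<'E'
from station import ctrl
import cv2, numpy as np, json
s=ctrl.get_state(); print({k:np.round(v,3).tolist() for k,v in s.items()})
a=ctrl.camera("scene"); b=ctrl.camera("top")
np.save("scene0.npy",a); np.save("top0.npy",b)
cv2.imwrite("pics/s0.png",a[:,:,::-1]); cv2.imwrite("pics/t0.png",b[:,:,::-1])
for n in("scene","top","wrist"): print(n,{k:np.round(v,4).tolist() for k,v in ctrl.camera_model(n).items()})
E
```

```text
pics
{'time': 0.0, 'qpos': [-1.088, 0.508, -0.238, 1.501, 0.126, 1.149, -0.155], 'qvel': [0.001, 0.0, -0.001, 0.002, 0.0, 0.001, 0.001], 'effort': [-0.001, -62.061, -2.187, -24.966, 0.013, 0.012, -0.0], 'ee_pos': [0.23, 0.581, 0.247], 'ee_rot': [-0.0, 0.187, 0.982, -0.001], 'wrist_force': [-0.279, -0.072, 0.082], 'moment': [0.035, 0.011, 0.008], 'finger_force': 0.0, 'grip_width': 0.085}
scene {'fx': 379.9658, 'fy': 379.9658, 'cx': 263.7667, 'cy': 189.755, 'distortion': [-0.0631, 0.0, 0.0, 0.0, 0.0], 'view': [[0.9577, 0.2876, -0.0079, -0.542], [0.2199, -0.7494, -0.6245, -0.0977], [-0.1855, 0.5964, -0.781, 0.8632], [0.0, 0.0, 0.0, 1.0]]}
top {'fx': 351.6968, 'fy': 351.6968, 'cx': 259.2563, 'cy': 190.2277, 'distortion': [0.0034, 0.0, 0.0, 0.0, 0.0], 'view': [[0.048, -0.9988, 0.0006, -0.0024], [-0.9784, -0.0471, -0.2011, 0.5484], [0.2009, 0.0091, -0.9796, 0.7533], [0.0, 0.0, 0.0, 1.0]]}
wrist {'fx': 317.5971, 'fy': 317.5971, 'cx': 256.6378, 'cy': 189.3624, 'distortion': [0.0151, 0.0, 0.0, 0.0, 0.0], 'mount': [[0.0003, -0.9503, -0.3114, 0.079], [1.0, 0.0002, 0.0005, 0.0002], [-0.0005, -0.3114, 0.9503, -0.1244], [0.0, 0.0, 0.0, 1.0]]}
```

View pics/s0.png

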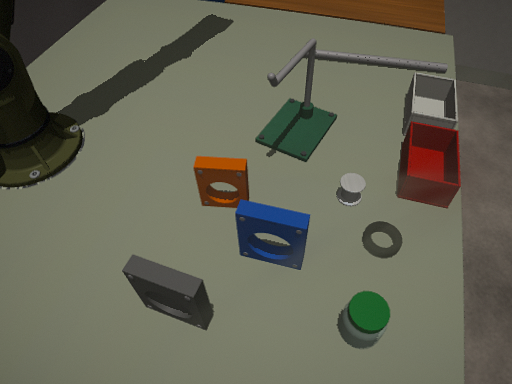

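View pics/t0.png

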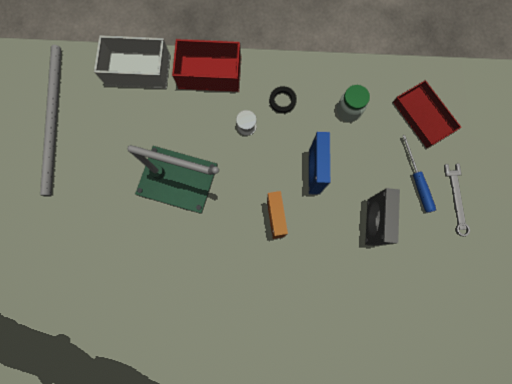

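Scene view: hook post at about (312,45), its tip at (272,80); orange (222,180), blue (272,235) and grey (168,290). The top view shows the hook arm running from (132,150) to (215,170). Next I measure.

```bash
cat > h.py <<'E'
import cv2, numpy as np
from station import ctrl
def ray(cam,uv):
    m=ctrl.camera_model(cam); V=np.array(m["view"]); K=np.array([[m["fx"],0,m["cx"]],[0,m["fy"],m["cy"]],[0,0,1]])
    n=cv2.undistortPoints(np.float64(uv).reshape(-1,1,2),K,np.array(m["distortion"])).reshape(-1,2)
    d=np.c_[n,np.ones(len(n))]@V[:3,:3]; o=-V[:3,:3].T@V[:3,3]
    return o,d
def onz(cam,uv,z):
    o,d=ray(cam,uv); return (o+d*((z-o[2])/d[:,2])[:,None])[:,:2]
def hsv(im): return cv2.cvtColor(im,cv2.COLOR_RGB2HSV)
def big(mask):
    mask=mask.astype(np.uint8); n,l,s,c=cv2.connectedComponentsWithStats(mask); i=1+np.argmax(s[1:,4]); return (l==i).astype(np.uint8),s[i]
E
python3 - <<'E'
from h import *
for cam in("top","scene"):
    im=np.load(cam+"0.npy"); H=hsv(im).astype(int)
    for nm,lo,hi,z in(("blue",108,125,.132),("orange",5,16,.114)):
        m=(H[...,0]>=lo)&(H[...,0]<=hi)&(H[...,1]>130)
        m,s=big(m); print(cam,nm,s)
        v=H[...,2][m>0]; print(np.histogram(v,12))
        t,_=cv2.threshold(v.astype(np.uint8).reshape(-1,1),0,255,cv2.THRESH_OTSU)
        print("otsu",t)
        if cam=="top":
            f,s=big((m>0)&(H[...,2]>t))
            c=max(cv2.findContours(f,0,1)[0],key=cv2.contourArea)
            # contour pixel world coordinates
            w=onz(cam,c.reshape(-1,2),z).astype(np.float32)
            (cx,cy),(a,b),ang=cv2.minAreaRect(w*1000); print(nm,s,"rect",cx,cy,a,b,ang)
im=np.load("top0.npy"); cv2.imwrite("pics/c0.png",cv2.resize(im[120:240,110:400,::-1],None,fx=2.75,fy=2.75,interpolation=cv2.INTER_CUBIC))
im=np.load("scene0.npy"); cv2.imwrite("pics/c1.png",cv2.resize(im[30:170,230:350,::-1],None,fx=4,fy=4,interpolation=cv2.INTER_CUBIC))
E
```

```text
top blue [ 309  132   21   62 1081]
(array([177, 126,  71,  50,  16,   6,   1,   5,   1,  48, 140, 440]), array([ 36.        ,  46.41666667,  56.83333333,  67.25      ,
        77.66666667,  88.08333333,  98.5       , 108.91666667,
       119.33333333, 129.75      , 140.16666667, 150.58333333,
       161.        ]))
otsu 101.0
blue [317 132  13  51 634] rect 611.6759033203125 -108.29306030273438 110.66180419921875 25.486942291259766 0.8645598888397217
top orange [268 192  19  47 648]
(array([ 31,  23,  13,   7,   7,  11,   6,  18,   0,   9,  16, 507]), array([ 51.        ,  61.66666667,  72.33333333,  83.        ,
        93.66666667, 104.33333333, 115.        , 125.66666667,
       136.33333333, 147.        , 157.66666667, 168.33333333,
       179.        ]))
otsu 120.0
orange [268 192  19  44 550] rect 489.24371337890625 -16.233997344970703 90.87461853027344 26.844009399414062 11.368013381958008
scene blue [ 236  200   74   62 2785]
(array([ 63, 567, 826,  36,  38,  27,  24,  19,  41,  55, 279, 810]), array([ 48.        ,  56.08333333,  64.16666667,  72.25      ,
        80.33333333,  88.41666667,  96.5       , 104.58333333,
       112.66666667, 120.75      , 128.83333333, 136.91666667,
       145.        ]))
otsu 100.0
scene orange [ 225    0  220   34 3863]
(array([   9,   87,   77,   29,   30,   30,   33,   83,  905, 1848,  698,
         34]), array([ 33.        ,  40.16666667,  47.33333333,  54.5       ,
        61.66666667,  68.83333333,  76.        ,  83.16666667,
        90.33333333,  97.5       , 104.66666667, 111.83333333,
       119.        ]))
otsu 76.0
```

View pics/c0.png

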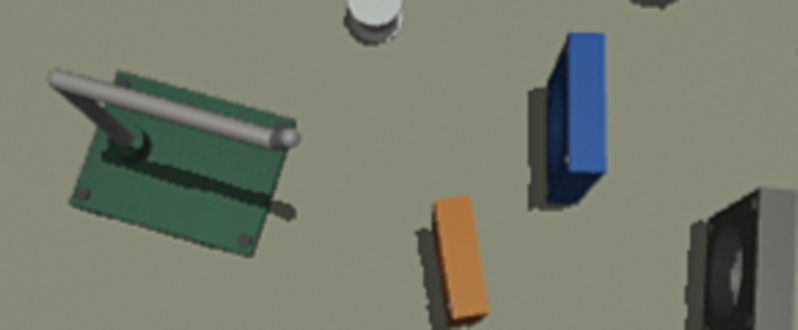

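View pics/c1.png

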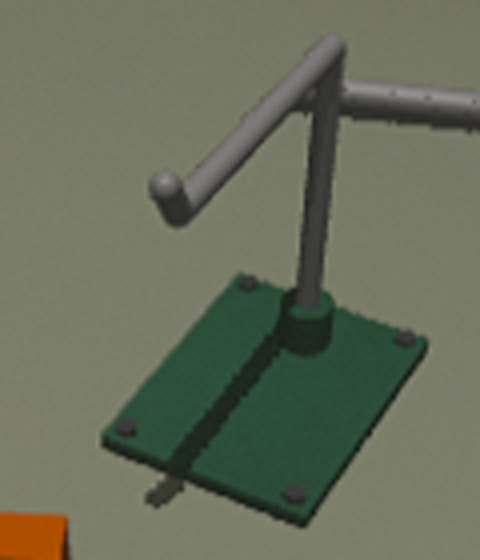

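The crops show the arm's post end at crop pixel (55,78) and its tip at (290,137) in the top view, and the tip ball at (163,183) in the scene view. Next I turn these into positions.

Run:
```python
from h import *
T=lambda p:(np.array(p)+.5)/2.75-.5+[110,120]
S=lambda p:(np.array(p)+.5)/4-.5+[230,30]
# arm axis in top
im=np.load("top0.npy");H=hsv(im).astype(int)
g=(H[...,1]<35)&(H[...,2]>85); m=np.zeros_like(g); m[140:178,126:220]=g[140:178,126:220]; m,s=big(m); print(s)
pts=np.argwhere(m)[:,::-1]; sel=pts[(pts[:,0]>138)&(pts[:,0]<205)]
cols=range(138,206,6); cen=[[c,pts[pts[:,0]==c][:,1].mean()] for c in cols]
w=onz("top",cen,.203); d=np.polyfit(w[:,1],w[:,0],1); print("top arm x=",d, "yaw off -y deg",np.degrees(np.arctan(d[0])))
print("width px",[int((pts[:,0]==c).sum()) for c in cols])
print("base corners",onz("top",[T(p) for p in((118,70),(295,120),(252,256),(70,204))],.012).round(4).tolist())
# tip two-view
def tri(a,b):
    o1,d1=ray("top",[a]);o2,d2=ray("scene",[b]);A=[];B=[]
    for o,e in((o1,d1[0]),(o2,d2[0])):
        e=e/np.linalg.norm(e);P=np.eye(3)-np.outer(e,e);A.append(P);B.append(P@o)
    return np.linalg.lstsq(np.vstack(A),np.hstack(B),rcond=None)[0]
print("tip",tri(T((290,137)),S((163,183))))
print("postend",onz("top",[T((55,78))],.203),onz("scene",[S((338,43))],.208))
print("post foot collar", onz("top",[T((130,143))],.03), onz("scene",[S((306,308))],.03))
# scene check of the collars' top faces
im=np.load("scene0.npy");H=hsv(im).astype(int)
for nm,lo,hi,z,r,t in(("blue",108,125,.132,(190,280,225,320),100),("orange",5,16,.114,(150,215,185,255),0)):
    k=np.zeros(H.shape[:2],bool);k[r[0]:r[1],r[2]:r[3]]=1
    m=k&(H[...,0]>=lo)&(H[...,0]<=hi)&(H[...,1]>130)
    m,_=big(m)
    if t==0: t,_=cv2.threshold(H[...,2][m>0].astype(np.uint8),0,255,cv2.THRESH_OTSU)
    f,s=big((m>0)&(H[...,2]>t)); print(nm,t,s)
    c=max(cv2.findContours(f,0,1)[0],key=cv2.contourArea).reshape(-1,2)
    print(nm,cv2.minAreaRect((onz("scene",c,z)*1000).astype(np.float32)))
```

```text
[126 144  84  29 640]
top arm x= [0.23219848 0.5244925 ] yaw off -y deg 13.072341866820492
width px [9, 9, 7, 7, 7, 7, 7, 7, 7, 7, 7, 7]
base corners [[0.6587, 0.2953], [0.6195, 0.1318], [0.4952, 0.1603], [0.5335, 0.324]]
tip [0.54808758 0.10498102 0.22490174]
postend [[0.58829233 0.27490565]] [[0.59217266 0.26840263]]
post foot collar [[0.58677775 0.27162163]] [[0.58705975 0.27997207]]
blue 100 [ 236  200   74   29 1060]
blue ((613.1320190429688, -108.93722534179688), (111.45639038085938, 27.249250411987305), 1.0737955570220947)
orange 125.0 [193 156  54  15 609]
orange ((490.4780578613281, -17.147565841674805), (91.56649780273438, 28.40709114074707), 11.607304573059082)
```

Request:
apply_moves(moves=[[[1,0,0,-0.45,-0.95],[1,0,0,-0.45,-0.95],[1,0,0,-0.45,-0.95],[1,0,0,-0.45,-0.95],[1,-0.5,-0.95,0,0],[1,-0.5,-0.95,0,0],[1,-0.5,-0.95,0,0],[1,-0.5,-0.95,0,0],[1,-0.5,-0.95,0,0],[1,-0.5,-0.95,0,0],[1,-0.5,-0.95,0,0],[1,-0.5,-0.95,0,0],[1,-0.5,-0.95,0,0],[1,-0.5,-0.95,0,0],[1,-0.5,-0.95,0,0],[1,-0.5,-0.95,0,0],[1,-0.5,-0.95,0,0],[1,-0.5,-0.95,0,0],[1,-0.5,-0.95,0,0],[1,-0.5,-0.95,0,0]]], newtons=40)

```text
time: 1.77
ee_pos: [0.4798, 0.1287, 0.3021]
ee_rot: [-0.0, -0.011, 1.0, -0.0]
wrist_force: [1.2, -0.2, -0.2]
grip_width: 0.0856
finger_force: 0.0
```

```bash
cat >> h.py <<'E'
def to(x,y,z,yaw):
    "shift in tool units (axes as they are now), turn units, to reach pose; yaw = tool y from world y, ccw deg"
    from scipy.spatial.transform import Rotation as Rn
    s=ctrl.get_state(); R=Rn.from_quat(np.roll(s["ee_rot"],-1)).as_matrix(); p=np.array(s["ee_pos"])
    now=np.degrees(np.arctan2(-R[0,1],R[1,1]))
    print("t",round(s["time"],2),"pos",p.round(4),"yaw",round(now,2),"tilt",R[:,2].round(3),"F",np.round(s["wrist_force"],1),"w",round(s["grip_width"],4),"ff",round(s["finger_force"],1))
    print("units xyz",(R.T@(np.array([x,y,z])-p)/.03).round(2),"turn",round(-(yaw-now)/6,2))
    c,k=np.cos(np.radians(yaw)),np.sin(np.radians(yaw)); Q=np.array([[-c,-k,0],[-k,c,0],[0,0,-1]]).T
    print("units after the turn",(Q.T@(np.array([x,y,z])-p)/.03).round(2))
E
python3 -c "
from h import *
to(.6125,-.1085,.118,1.0)"
```

```text
t 1.77 pos [0.4798 0.1287 0.3021] yaw 1.21 tilt [-0. -0. -1.] F [ 1.2 -0.2 -0.2] w 0.0856 ff 0.0
units xyz [-4.26 -8.    6.14] turn 0.04
units after the turn [-4.28 -7.98  6.14]
```

Request:
apply_moves(moves=[[[1,-0.53,-1,0,0],[1,-0.53,-1,0,0],[1,-0.53,-1,0,0],[1,-0.53,-1,0,0],[1,-0.53,-1,0,0],[1,-0.53,-1,0,0],[1,-0.53,-1,0,0.04],[1,-0.55,-1,0,0],[1,0,0,0.7,0],[1,0,0,0.7,0],[1,0,0,0.7,0],[1,0,0,0.7,0],[1,0,0,0.7,0],[1,0,0,0.6,0],[1,0,0,0.4,0],[1,0,0,0.2,0],[1,0,0,0,0],[1,0,0,0,0]]])

```text
time: 3.27
ee_pos: [0.6124, -0.107, 0.1614]
ee_rot: [-0.0, -0.008, 1.0, 0.0]
wrist_force: [-0.0, -0.2, 0.3]
grip_width: 0.0855
finger_force: 0.0
```

```bash
python3 -c "
from h import *
to(.6125,-.1085,.118,1.0)
cv2.imwrite('pics/w1.png',ctrl.camera('wrist')[:,:,::-1])"
```

```text
t 3.27 pos [ 0.6124 -0.107   0.1614] yaw 0.97 tilt [-0.  0. -1.] F [-0.  -0.2  0.3] w 0.0855 ff 0.0
units xyz [-0.   -0.05  1.45] turn -0.0
units after the turn [-0.   -0.05  1.45]
```

View pics/w1.png

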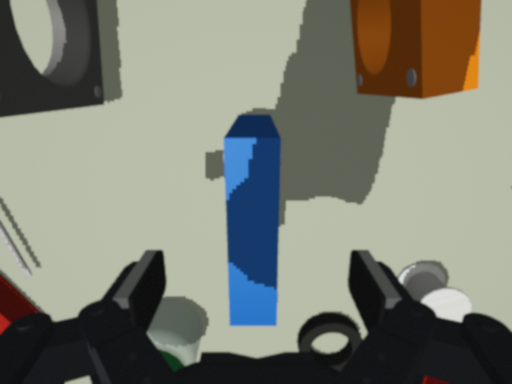

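The blue top face is centred between the fingers (column 252 against 256). I descend and grip.

Request:
apply_moves(moves=[[[1,0,0,0.5,0],[1,0,0,0.5,0],[1,0,0,0.3,0],[1,0,0,0.15,0],[1,0,0,0,0],[-1,0,0,0,0],[-1,0,0,0,0],[-1,0,0,0,0],[-1,0,0,0,0],[-1,0,0,0,0],[-1,0,0,0,0],[-1,0,0,0,0],[-1,0,0,0,0],[-1,0,0,0,0],[-1,0,0,0,0],[-1,0,0,0,0],[-1,0,0,0,0]]], newtons=60)

```text
time: 4.73
ee_pos: [0.6127, -0.1075, 0.1184]
ee_rot: [0.001, -0.008, 1.0, -0.0]
wrist_force: [-1.1, -1.4, 6.1]
grip_width: 0.0272
finger_force: 60.4
```

```bash
python3 -c "
from h import *
to(.6125,-.1085,.118,1.0)"
```

```text
t 4.73 pos [ 0.6127 -0.1075  0.1184] yaw 0.95 tilt [ 0.001 -0.001 -1.   ] F [-1.1 -1.4  6.1] w 0.0272 ff 60.4
units xyz [ 0.01 -0.03  0.01] turn -0.01
units after the turn [ 0.01 -0.03  0.01]
```

Request:
apply_moves(moves=[[[-1,0,0,-0.2,0],[-1,0,0,-0.5,0],[-1,0,0,-0.7,0],[-1,0,0,-0.7,0],[-1,0,0,-0.7,0],[-1,0,0,-0.7,0],[-1,0,0,-0.7,0],[-1,0,0,-0.5,0],[-1,0,0,-0.35,0],[-1,0,0,0,0.4],[-1,0,0,0,0.5],[-1,0,0,0,0.5],[-1,0,0,0,0.5],[-1,0,0,0,0.47],[-1,0,0,0,0],[-1,0,0,0,0]]])

```text
time: 6.07
ee_pos: [0.6118, -0.1066, 0.2686]
ee_rot: [-0.001, 0.114, 0.993, 0.0]
wrist_force: [-0.9, -0.5, -1.9]
grip_width: 0.0265
finger_force: 59.4
```

```bash
python3 -c "
from h import *
to(.5333,.0423,.27,-13.2)
im=ctrl.camera('scene');np.save('s2.npy',im);cv2.imwrite('pics/s2.png',im[:,:,::-1])"
```

```text
t 6.07 pos [ 0.6118 -0.1066  0.2686] yaw -13.14 tilt [-0.002  0.    -1.   ] F [-0.9 -0.5 -1.9] w 0.0265 ff 59.4
units xyz [ 3.68  4.24 -0.04] turn 0.01
units after the turn [ 3.68  4.24 -0.05]
```

View pics/s2.png

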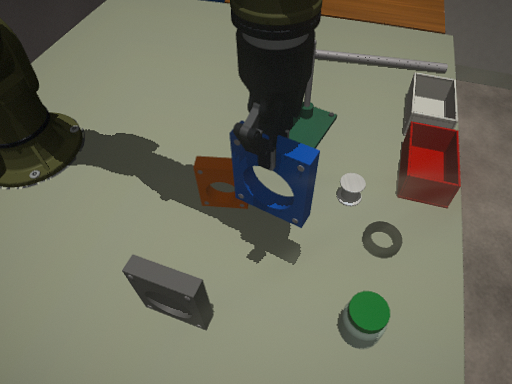

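Blue hangs upright in the gripper, its hole at (270,182). I move it in front of the tip.

Request:
apply_moves(moves=[[[-1,0.2,0.2,0,0],[-1,0.35,0.4,0,0],[-1,0.4,0.45,0,0],[-1,0.4,0.45,0,0],[-1,0.4,0.45,0,0],[-1,0.4,0.45,0,0],[-1,0.4,0.45,0,0],[-1,0.4,0.45,0,0],[-1,0.35,0.45,0,0],[-1,0.25,0.3,-0.05,0],[-1,0.13,0.19,0,0],[-1,0,0,0,0],[-1,0,0,0,0]]])

```text
time: 7.2
ee_pos: [0.5342, 0.0418, 0.2709]
ee_rot: [0.0, 0.115, 0.993, -0.0]
wrist_force: [0.2, -0.4, -2.9]
grip_width: 0.027
finger_force: 59.5
```

```bash
python3 -c "
from h import *
to(.5755,.2225,.27,-13.2)
a=ctrl.camera('top');b=ctrl.camera('scene')
m=np.hstack([cv2.resize(a[110:260,110:310],(400,300)),cv2.resize(b[20:245,180:400],(400,409))[:300]])
m=np.hstack([cv2.resize(a[110:260,110:310],(400,300)),cv2.resize(b[20:200,180:400],(400,300))])
cv2.imwrite('pics/ts3.png',m[:,:,::-1])"
```

```text
t 7.2 pos [0.5342 0.0418 0.2709] yaw -13.23 tilt [ 0. -0. -1.] F [ 0.2 -0.4 -2.9] w 0.027 ff 59.5
units xyz [0.04 6.18 0.03] turn -0.0
units after the turn [0.03 6.18 0.03]
```

View pics/ts3.png

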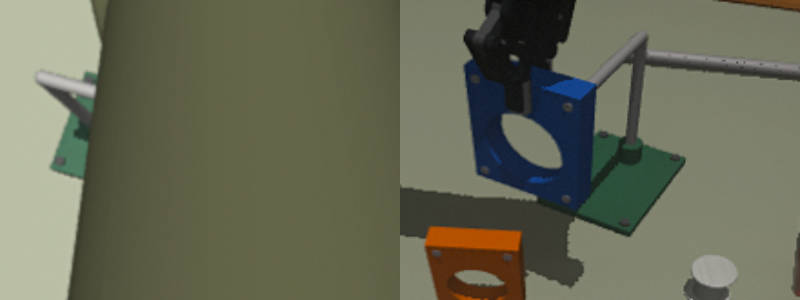

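Blue is upright in front of the tip and lined up with the arm. I thread it on.

Request:
apply_moves(moves=[[[-1,0.04,0.15,0,0],[-1,0,0.3,0,0],[-1,0,0.3,0,0],[-1,0,0.3,0,0],[-1,0,0.3,0,0],[-1,0,0.3,0,0],[-1,0,0.3,0,0],[-1,0,0.3,0,0],[-1,0,0.3,0,0],[-1,0,0.3,0,0],[-1,0,0.15,0,0]]])

```text
time: 8.22
ee_pos: [0.5536, 0.1318, 0.2707]
ee_rot: [-0.0, 0.115, 0.993, 0.0]
wrist_force: [0.1, 0.5, -2.5]
grip_width: 0.0274
finger_force: 59.5
```

Request:
apply_moves(moves=[[[-1,0,0.15,0,0],[-1,0,0.3,0,0],[-1,0,0.3,0,0],[-1,0,0.3,0,0],[-1,0,0.3,0,0],[-1,0,0.3,0,0],[-1,0,0.3,0,0],[-1,0,0.3,0,0],[-1,0,0.3,0,0],[-1,0,0.3,0,0],[-1,0,0.2,0,0],[-1,0,0.13,0,0],[-1,0,0,0,0],[-1,0,0,0,0]]])

```text
time: 9.38
ee_pos: [0.5753, 0.2227, 0.2707]
ee_rot: [-0.0, 0.115, 0.993, -0.0]
wrist_force: [-0.2, -0.3, -2.9]
grip_width: 0.0273
finger_force: 59.5
```

```bash
python3 -c "
from h import *
to(.5755,.2225,.233,-13.2)
a=ctrl.camera('top');b=ctrl.camera('scene')
m=np.hstack([cv2.resize(a[110:260,110:310],(400,300)),cv2.resize(b[20:200,220:440],(400,300))])
cv2.imwrite('pics/ts4.png',m[:,:,::-1])"
```

```text
t 9.38 pos [0.5753 0.2227 0.2707] yaw -13.25 tilt [-0. -0. -1.] F [-0.2 -0.3 -2.9] w 0.0273 ff 59.5
units xyz [-0.01 -0.    1.26] turn -0.01
units after the turn [-0.01 -0.    1.26]
```

View pics/ts4.png

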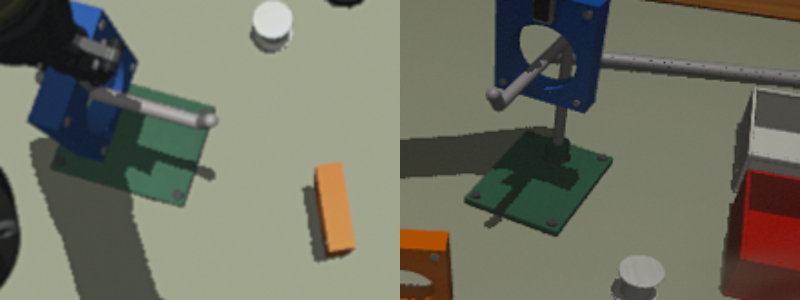

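The hook arm passes through the blue hole. I lower it gently until it touches.

Request:
apply_moves(moves=[[[-1,0,0,0.2,0],[-1,0,0,0.2,0],[-1,0,0,0.2,0],[-1,0,0,0.2,0],[-1,0,0,0.15,0],[-1,0,0,0.1,0],[-1,0,0,0.05,0],[-1,0,0,0.05,0],[-1,0,0,0.03,0],[-1,0,0,0,0],[-1,0,0,0,0]]])

```text
time: 10.4
ee_pos: [0.5754, 0.2229, 0.2356]
ee_rot: [0.0, 0.115, 0.993, 0.0]
wrist_force: [-0.5, -0.0, -3.1]
grip_width: 0.0275
finger_force: 59.4
```

Request:
apply_moves(moves=[[[-1,0,0,0.04,0],[-1,0,0,0.03,0],[-1,0,0,0.03,0],[-1,0,0,0,0],[-1,0,0,0,0]]])

```text
time: 10.82
ee_pos: [0.5753, 0.2229, 0.2324]
ee_rot: [0.0, 0.115, 0.993, -0.0]
wrist_force: [-1.2, 0.1, -2.4]
grip_width: 0.0271
finger_force: 59.5
```

Request:
apply_moves(moves=[[[-1,0,0,0.03,0],[-1,0,0,0.02,0],[-1,0,0,0,0],[-1,0,0,0,0]]])

```text
time: 11.15
ee_pos: [0.5754, 0.2229, 0.2322]
ee_rot: [0.001, 0.115, 0.993, 0.0]
wrist_force: [-2.8, -1.2, 6.9]
grip_width: 0.0271
finger_force: 60.7
```

Request:
apply_moves(moves=[[[-0.3,0,0,0,0],[-0.3,0,0,0,0],[-0.25,0,0,0,0],[-0.2,0,0,0,0],[-0.1,0,0,0,0],[0,0,0,0,0],[0.1,0,0,0,0],[0.1,0,0,0,0],[0.1,0,0,0,0],[0.1,0,0,-0.2,0],[0.1,0,0,-0.4,0],[0.1,0,0,-0.6,0],[0.1,0,0,-0.8,0],[0.1,0,0,-0.8,0],[0.1,0,0,-0.6,0],[0.1,0,0,-0.3,0],[0.1,0,0,0,0]]])

```text
time: 12.57
ee_pos: [0.576, 0.2232, 0.3444]
ee_rot: [0.002, 0.115, 0.993, 0.001]
wrist_force: [1.0, -0.2, -0.1]
grip_width: 0.0467
finger_force: 0.0
```

```bash
python3 -c "
from h import *
to(.490,-.0167,.30,11.5)
b=ctrl.camera('scene')
cv2.imwrite('pics/s5.png',cv2.resize(b[20:200,220:440],(550,450))[:,:,::-1])"
```

```text
t 12.57 pos [0.576  0.2232 0.3444] yaw -13.25 tilt [ 0.004  0.002 -1.   ] F [ 1.  -0.2 -0.1] w 0.0467 ff 0.0
units xyz [ 0.96 -8.44  1.45] turn -4.13
units after the turn [ 4.4  -7.26  1.48]
```

View pics/s5.png

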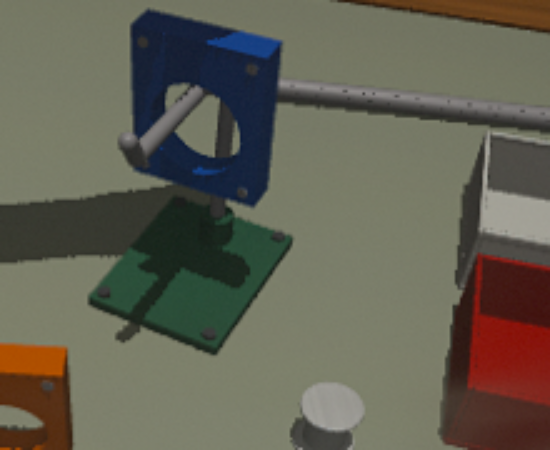

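Blue hangs on the arm, clear of the gripper, with its hole around (205,125) in the crop. Now the orange one.

Request:
apply_moves(moves=[[[0.1,0.05,-0.4,0,0],[0.1,0.1,-0.8,0,0],[0.1,0.1,-0.95,0,0],[0.1,0.1,-0.95,0,0],[0.5,0.1,-0.95,0,0],[1,0.1,-0.95,0,0],[1,0.1,-0.95,0,0],[1,0.1,-0.9,0,0],[1,0.1,-0.8,0,0],[1,0.1,-0.5,0,0],[1,0,-0.3,0,0],[1,0,0,0.5,-0.8],[1,0,0,0.5,-0.8],[1,0,0,0.5,-0.8],[1,0,0,0,-0.8],[1,0,0,0,-0.8],[1,0,0,0,-0.13],[1,0,0,0,0],[1,0,0,0,0]]])

```text
time: 14.2
ee_pos: [0.4893, -0.0174, 0.2965]
ee_rot: [-0.0, -0.099, 0.995, 0.0]
wrist_force: [-0.5, -0.2, 0.1]
grip_width: 0.0853
finger_force: 0.0
```

Run:
```python
from h import *
from scipy.spatial.transform import Rotation as Rn
to(.490,-.0167,.10,11.5)
s=ctrl.get_state(); im=ctrl.camera('wrist'); np.save("w6.npy",im); m=ctrl.camera_model('wrist')
R=Rn.from_quat(np.roll(s["ee_rot"],-1)).as_matrix(); M=np.array(m["mount"])
H=hsv(im).astype(int); k,st=big((H[...,0]>=5)&(H[...,0]<=18)&(H[...,1]>150)&(H[...,2]>60)); print(st, np.histogram(H[...,2][k>0],10))
K=np.array([[m["fx"],0,m["cx"]],[0,m["fy"],m["cy"]],[0,0,1]])
f=k
c=max(cv2.findContours(f,0,1)[0],key=cv2.contourArea)
n=cv2.undistortPoints(c.astype(float),K,np.array(m["distortion"])).reshape(-1,2)
d=np.c_[n,np.ones(len(n))]@(R@M[:3,:3]).T; o=R@M[:3,3]+s["ee_pos"]
w=o+d*((.114-o[2])/d[:,2])[:,None]
print(cv2.minAreaRect((w[:,:2]*1000).astype(np.float32)))
# blue hang check in scene: hue rect
b=ctrl.camera("scene");H=hsv(b).astype(int);k,st=big((H[...,0]>=108)&(H[...,0]<=125)&(H[...,1]>130));print("blue",st)
```

```text
t 14.2 pos [ 0.4893 -0.0174  0.2965] yaw 11.39 tilt [-0.001  0.    -1.   ] F [-0.5 -0.2  0.1] w 0.0853 ff 0.0
units xyz [-0.03  0.02  6.55] turn -0.02
units after the turn [-0.03  0.02  6.55]
[ 242  115   30   97 2518] (array([ 160,   32,  841,   55,   27,   62,   37,   28,   87, 1189]), array([ 84. ,  96.3, 108.6, 120.9, 133.2, 145.5, 157.8, 170.1, 182.4,
       194.7, 207. ]))
((485.9012145996094, -18.639789581298828), (97.67195892333984, 27.891633987426758), 11.088303565979004)
blue [ 273   24   59   78 2682]
```

Request:
apply_moves(moves=[[[1,0,0,0.4,0],[1,0,0,0.8,0],[1,0,0,0.8,0],[1,0,0,0.8,0],[1,0,0,0.8,0],[1,0,0,0.8,0],[1,0,0,0.8,0],[1,0,0,0.6,0],[1,0,0,0.4,0],[1,0,0,0.2,0],[1,0,0,0.15,0],[1,0,0,0,0]]])

```text
time: 15.3
ee_pos: [0.4894, -0.0173, 0.1]
ee_rot: [-0.0, -0.1, 0.995, 0.0]
wrist_force: [-0.2, 0.3, 0.8]
grip_width: 0.0852
finger_force: 0.0
```

Request:
apply_moves(moves=[[[-1,0,0,0,0],[-1,0,0,0,0],[-1,0,0,0,0],[-1,0,0,0,0],[-1,0,0,0,0],[-1,0,0,0,0],[-1,0,0,0,0],[-1,0,0,0,0],[-1,0,0,0,0],[-1,0,0,0,0],[-1,0,0,0,0],[-1,0,0,0,0]]])

```text
time: 16.3
ee_pos: [0.4899, -0.0174, 0.101]
ee_rot: [0.001, -0.1, 0.995, -0.0]
wrist_force: [-0.3, 0.3, 6.3]
grip_width: 0.0273
finger_force: 59.9
```

```bash
python3 -c "
from h import *
to(.5333,.0423,.27,-13.2)"
```

```text
t 16.3 pos [ 0.4899 -0.0174  0.101 ] yaw 11.52 tilt [ 0.001 -0.    -1.   ] F [-0.3  0.3  6.3] w 0.0273 ff 59.9
units xyz [-1.82  1.66 -5.63] turn 4.12
units after the turn [-0.95  2.27 -5.63]
```

Request:
apply_moves(moves=[[[-1,0,0,-0.2,0],[-1,0,0,-0.5,0],[-1,0,0,-0.7,0],[-1,0,0,-0.7,0],[-1,0,0,-0.8,0],[-1,0,0,-0.8,0],[-1,0,0,-0.8,0],[-1,0,0,-0.6,0],[-1,0,0,-0.4,0],[-1,0,0,0,0.5],[-1,0,0,0,0.7],[-1,0,0,0,0.7],[-1,0,0,0,0.7],[-1,0,0,0,0.7],[-1,0,0,0,0.5],[-1,0,0,0,0.32],[-1,0,0,0,0],[-1,0,0,0,0]]])

```text
time: 17.8
ee_pos: [0.4892, -0.0173, 0.2654]
ee_rot: [-0.0, 0.114, 0.993, -0.0]
wrist_force: [0.4, 0.6, -1.8]
grip_width: 0.0272
finger_force: 59.1
```

Request:
apply_moves(moves=[[[-1,-0.1,0.2,0,0],[-1,-0.15,0.4,0,0],[-1,-0.2,0.4,0,0],[-1,-0.2,0.4,0,0],[-1,-0.15,0.4,0,0],[-1,-0.1,0.3,0,0],[-1,-0.05,0.17,0,0],[-1,0,0,0,0],[-1,0,0,0,0]]])

```text
time: 18.55
ee_pos: [0.5326, 0.0425, 0.2652]
ee_rot: [-0.0, 0.115, 0.993, -0.0]
wrist_force: [0.0, -0.6, -1.2]
grip_width: 0.0271
finger_force: 59.2
```

Run:
```python
from h import *
to(.5618,.164,.266,-13.2)
b=ctrl.camera("scene");H=hsv(b).astype(int);k,st=big((H[...,0]>=108)&(H[...,0]<=125)&(H[...,1]>130));print("blue",st)
cv2.imwrite('pics/s7.png',b[:,:,::-1])
```

```text
t 18.55 pos [0.5326 0.0425 0.2652] yaw -13.16 tilt [-0.001 -0.    -1.   ] F [ 0.  -0.6 -1.2] w 0.0271 ff 59.2
units xyz [-0.03  4.17 -0.03] turn 0.01
units after the turn [-0.02  4.17 -0.03]
blue [ 272   24   60   78 2717]
```

Request:
apply_moves(moves=[[[-1,-0.03,0.15,0,0],[-1,0,0.25,0,0],[-1,0,0.25,0,0],[-1,0,0.25,0,0],[-1,0,0.25,0,0],[-1,0,0.25,0,0],[-1,0,0.25,0,0],[-1,0,0.25,0,0],[-1,0,0.25,0,0]]])

```text
time: 19.35
ee_pos: [0.5485, 0.1059, 0.2653]
ee_rot: [-0.0, 0.115, 0.993, -0.0]
wrist_force: [0.1, 0.1, -1.8]
grip_width: 0.027
finger_force: 59.2
```

Request:
apply_moves(moves=[[[-1,0,0.25,0,0],[-1,0,0.25,0,0],[-1,0,0.25,0,0],[-1,0,0.25,0,0],[-1,0,0.25,0,0],[-1,0,0.25,0,0],[-1,0,0.25,0,0],[-1,0,0.15,0,0],[-1,0,0.12,0,0],[-1,0,0,0,0],[-1,0,0,0.15,0],[-1,0,0,0.2,0],[-1,0,0,0.2,0],[-1,0,0,0.2,0],[-1,0,0,0.1,0],[-1,0,0,0.05,0],[-1,0,0,0.05,0],[-1,0,0,0,0],[-1,0,0,0,0]]])

```text
time: 20.93
ee_pos: [0.5622, 0.164, 0.237]
ee_rot: [0.0, 0.115, 0.993, 0.0]
wrist_force: [-0.1, 0.1, -1.7]
grip_width: 0.0274
finger_force: 59.2
```

Run:
```python
from h import *
to(.5618,.164,.232,-13.2)
```

```text
t 20.93 pos [0.5622 0.164  0.237 ] yaw -13.19 tilt [ 0.  0. -1.] F [-0.1  0.1 -1.7] w 0.0274 ff 59.2
units xyz [ 0.01 -0.    0.17] turn 0.0
units after the turn [ 0.01 -0.    0.17]
```

Request:
apply_moves(moves=[[[-1,0,0,0.05,0],[-1,0,0,0.04,0],[-1,0,0,0.03,0],[-1,0,0,0,0],[-1,0,0,0,0]]])

```text
time: 21.35
ee_pos: [0.5621, 0.164, 0.2332]
ee_rot: [-0.0, 0.115, 0.993, -0.0]
wrist_force: [0.7, -0.1, -1.3]
grip_width: 0.0271
finger_force: 59.2
```

Request:
apply_moves(moves=[[[-1,0,0,0.03,0],[-1,0,0,0.02,0],[-1,0,0,0,0],[-1,0,0,0,0]]])

```text
time: 21.68
ee_pos: [0.5622, 0.1641, 0.2329]
ee_rot: [0.001, 0.115, 0.993, 0.0]
wrist_force: [-2.2, -1.6, 7.0]
grip_width: 0.0273
finger_force: 60.5
```

Request:
apply_moves(moves=[[[-0.3,0,0,0,0],[-0.3,0,0,0,0],[-0.25,0,0,0,0],[-0.2,0,0,0,0],[-0.1,0,0,0,0],[0,0,0,0,0],[0.1,0,0,0,0],[0.1,0,0,0,0],[0.1,0,0,0,0],[0.1,0,0,-0.2,0],[0.1,0,0,-0.4,0],[0.1,0,0,-0.6,0],[0.1,0,0,-0.8,0],[0.1,0,0,-0.8,0],[0.1,0,0,-0.6,0],[0.1,0,0,-0.3,0],[0.1,0,0,0,0]]])

```text
time: 23.1
ee_pos: [0.5629, 0.1643, 0.3452]
ee_rot: [0.002, 0.115, 0.993, 0.001]
wrist_force: [0.0, -0.6, -0.0]
grip_width: 0.0471
finger_force: 0.0
```

Request:
apply_moves(moves=[[[0.1,0.3,-0.3,0,0],[0.1,0.6,-0.6,0,0],[0.1,0.8,-0.8,0,0],[0.1,0.8,-0.8,0,0],[0.1,0.5,-0.8,0,0],[0.1,0,-0.8,0,0],[0.1,0,-0.8,0,0],[0.1,0,-0.5,0,0],[0.1,0,0,0,0],[0.1,0,0,0,0],[0.1,0,0,0,0],[0.1,0,0,0,0],[0.1,0,0,0,0]]])

```text
time: 24.18
ee_pos: [0.4377, 0.0278, 0.3424]
ee_rot: [-0.0, 0.114, 0.993, 0.0]
wrist_force: [0.2, -0.0, 0.1]
grip_width: 0.0471
finger_force: 0.0
```

Run:
```python
from h import *
to(.5618,.164,.232,-13.2)
P=[]
for i in range(2):
    b=ctrl.camera("scene");H=hsv(b).astype(int)
    for lo,hi in((108,125),(5,16)):
        k=np.zeros(H.shape[:2],bool);k[30:150,200:400]=1
        k,st=big(k&(H[...,0]>=lo)&(H[...,0]<=hi)&(H[...,1]>130));print(st)
    for _ in range(6): a=ctrl.camera("top")
m=np.hstack([cv2.resize(a[110:260,110:310],(400,300)),cv2.resize(b[10:190,220:440],(400,300))])
cv2.imwrite('pics/ts8.png',m[:,:,::-1])
```

```text
t 24.18 pos [0.4377 0.0278 0.3424] yaw -13.09 tilt [-0.001  0.    -1.   ] F [ 0.2 -0.   0.1] w 0.0471 ff 0.0
units xyz [-3.    5.36  3.68] turn 0.02
units after the turn [-2.99  5.36  3.68]
[ 273   30   59   72 1461]
[ 262   39   53   72 2470]
[ 273   30   59   72 1462]
[ 262   39   53   73 2469]
```

View pics/ts8.png

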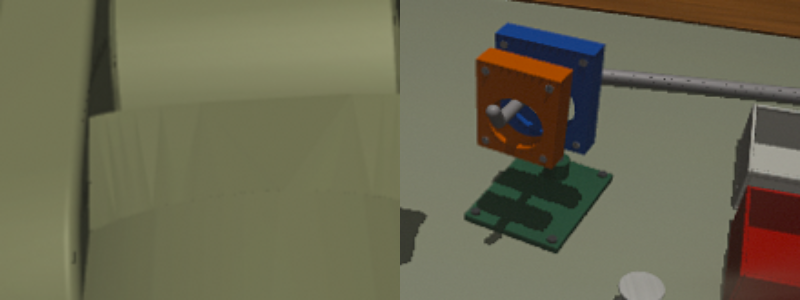

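Both collars hang on the hook and are still, orange in front. Next I check roll and yaw by comparing the expected corner pixels with those seen.

Run:
```python
from h import *
m=ctrl.camera_model("scene");V=np.array(m["view"]);K=np.array([[m["fx"],0,m["cx"]],[0,m["fy"],m["cy"]],[0,0,1]])
t=np.radians(13.2);X=np.array([-np.sin(t),-np.cos(t),0]);Y=np.array([np.cos(t),-np.sin(t),0]);Pp=np.array([.588,.276,0])
def px(h,y,z): return cv2.projectPoints((Pp+h*X+y*Y+[0,0,z]).reshape(1,3),cv2.Rodrigues(V[:3,:3])[0],V[:3,3],K,np.array(m["distortion"]))[0].ravel()
crop=lambda p:((p-[220,10])*[400/220,300/180]).round(0)
b=ctrl.camera("scene");H=hsv(b).astype(int)
for nm,h,w,lo,hi,z0,z1 in(("orange",.115,.046,5,16,.132,.246),("blue",.055,.056,108,125,.114,.246)):
    print(nm,"pred front",[crop(px(h+.014,s*w,z)).tolist() for z in(z1,z0) for s in(-1,1)],"back top",[crop(px(h-.014,s*w,z1)).tolist() for s in(-1,1)])
    k=np.zeros(H.shape[:2],bool);k[5:150,200:400]=1
    k,_=big(k&(H[...,0]>=lo)&(H[...,0]<=hi)&(H[...,1]>130))
    c=cv2.convexHull(max(cv2.findContours(k,0,1)[0],key=cv2.contourArea))
    print(" seen",[crop(p).tolist() for p in cv2.approxPolyDP(c,2.0,True).reshape(-1,2)])
print(px(.115,0,.246))
```

```text
orange pred front [[74.0, 58.0], [159.0, 81.0], [75.0, 144.0], [150.0, 168.0]] back top [[88.0, 46.0], [171.0, 68.0]]
 seen [[87.0, 48.0], [171.0, 68.0], [162.0, 155.0], [151.0, 168.0], [78.0, 143.0], [76.0, 58.0]]
blue pred front [[95.0, 31.0], [194.0, 57.0], [94.0, 128.0], [180.0, 155.0]] back top [[107.0, 20.0], [205.0, 45.0]]
 seen [[104.0, 25.0], [202.0, 43.0], [193.0, 135.0], [184.0, 152.0], [165.0, 147.0], [96.0, 45.0], [96.0, 32.0]]
[287.09616075  47.73011639]
```

Run:
```python
from h import *
m=ctrl.camera_model("scene");V=np.array(m["view"]);K=np.array([[m["fx"],0,m["cx"]],[0,m["fy"],m["cy"]],[0,0,1]])
t=np.radians(13.2);X=np.array([-np.sin(t),-np.cos(t),0]);Y=np.array([np.cos(t),-np.sin(t),0]);Pp=np.array([.588,.276,0])
def px(h,y,z): return cv2.projectPoints((Pp+h*X+y*Y+[0,0,z]).reshape(1,3),cv2.Rodrigues(V[:3,:3])[0],V[:3,3],K,np.array(m["distortion"]))[0].ravel()
def slope(b,lo,hi,c0,c1,y0=5):
    H=hsv(b).astype(int);k=np.zeros(H.shape[:2],bool);k[y0:150,200:400]=1
    k=k&(H[...,0]>=lo)&(H[...,0]<=hi)&(H[...,1]>130); k,_=big(k)
    cs=np.arange(c0,c1); top=k[:,c0:c1].argmax(0); p=np.polyfit(cs,top,1)
    cc=k[60:95]; rs=np.arange(60,95); right=[np.where(r)[0].max() for r in cc]; q=np.polyfit(rs,right,1)
    return p[0].round(4),np.polyval(p,(c0+c1)/2).round(1),"right edge",q[0].round(4)
now=ctrl.camera("scene")
print("s7 blue",slope(cv2.imread("pics/s7.png")[:,:,::-1].copy(),108,125,283,328))
print("now blue",slope(now,108,125,283,328)); print("now orange",slope(now,5,16,272,310,30))
for h,w,zb in((.055,.056,.114),(.115,.046,.132)):
    for yaw in(0,):
        a,b=px(h-.014,-w,.246),px(h-.014,w,.246);c=px(h-.014,w,zb);print("pred",(b-a)[1]/(b-a)[0],"right edge",(c-b)[0]/(c-b)[1])
```

```text
s7 blue (np.float64(0.2372), np.float64(30.3), 'right edge', np.float64(-0.1109))
now blue (np.float64(0.2372), np.float64(30.3), 'right edge', np.float64(-0.1109))
now orange (np.float64(0.2968), np.float64(44.6), 'right edge', np.float64(-0.1028))
pred 0.2767298345238462 right edge -0.1387453492993031
pred 0.293064807756954 right edge -0.10215497023175812
```

```bash
python3 -c "
from station import ctrl
print(ctrl.hand_in())"
```

```text
the job is handed in; nothing more can be done
None
```

I handed the job in with both collars hanging still on the hook, blue first and orange in front of it nearer the tip; orange hangs straight, blue leans about 2°, and I never moved the grey collar.

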